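Trial-tip the spice tin to the filling mark

ROBOT

A 6-joint arm with a two-finger parallel gripper is mounted at the origin on the work surface. World frame = base frame: x ahead of the robot, y to its left, z up, the work surface at z = 0. Lengths are in m, angles in rad, forces in N, time in s.
With the tool pointing down it reaches from about 0.225 to 0.875 m from the base axis. Payload 3.4 kg.
Tool frame: the origin (TCP) lies at the very end of the fingers, on their centre line; the grasp point (between the pads) lies 19 mm behind it (manip.tcp_to_grasp is the distance from the TCP to the grasp point, in m); z points along the fingers, y is the line along which they close (so a half turn about z gives the same grasp; the last joint's range is limited). The gripper opens to 85 mm and grips with 20 to 120 N. Pads are 22 mm wide; open, the fingers measure 114 mm over their backs; the gripper's body (76 mm by 85 mm) begins 54 mm behind the grasp point. The pads swing forward as they close: fully open they stand 13 mm farther back than shut.
Start: joints at [1.089, 0.276, 1.505, -0, 1.361, -0.121], TCP at [0.203, 0.538, 0.231] pointing down, gripper open.
Joint ranges: [-2.89, 2.89], [-0.75, 2.08], [0.22, 2.7], [-1.18, 4.32], [0.11, 2.71], [-2.7, 2.7]. Speed limits (rad/s): [2.57, 2.57, 3.14, 3.14, 3.14, 3.14].

INTERFACE

Orientations are given as a unit quaternion [w, x, y, z].
In Python, from rig import status, get_image, job, manip gives the robot as it stands.
- The arm moves only by the tool apply_moves, never from a script. Its arguments are lists of equal length, an entry for each row: "xyz": the shift along the tool's x, y, z each as a share of 0.3 m, from -1 to 1, a list of three; "rot": the turn, a rotation vector about the tool's x, y, z each as a share of 60 degrees, from -1 to 1, a list of three; "hand": the opening, from -1 (shut) to 1 (fully open). A call has 1 to 8 rows; each row shifts and turns the commanded pose from where the row before left it, along the tool's axes as they then stand; what a row does not reach is not made up. A row lasts 1/8 s, in which the tool goes at most 62.5 mm and 10.7 degrees, less where a joint would pass 70% of its speed; a pose out of reach is approached as far as the arm can. A call with a number of a shift or a turn outside -1 to 1 is refused whole. A call with a gripper value outside its range is refused whole. The fingers move at their own pace and stop on an object; "force" is the grip in N (left out, the last holds). Time passes only in rows, so rows that do not move let the fingers close. It gives the time, the measured TCP pose, the force, the opening and the grip force at its end, in the units of the state.
- status.get_state(): the state, without advancing time (a new reading comes with each control period).
- get_image(name): name is "scene" or "top" or "wrist"; returns a dict with "pixels" (384x512x3 uint8, red, green, blue), "fovy" (degrees; the focal length in pixels is half the picture's height over the tangent of half this angle, whatever the lens; pixels are square), "cx", "cy" (the principal point, pixels), "dist" ([k1, k2, p1, p2, k3] as OpenCV has them; the pictures are not rectified), "origin" and "orientation" of the camera in the world; the wrist camera has in their place "tool_from_camera" (4x4, takes a point from camera to tool coordinates, whose origin is the TCP and whose axes are the flange's). Camera axes: x right, y down, z forward; pixel columns grow to the right and rows downward; lengths in m; the calibration is good to about 2 mm. A picture is of the moment at which its call begins: read the wrist's pose just before it. There is no depth.
- job.sign_off(): hands the job in; it is judged then, once.
The state is a dict: "clock": time; "qpos": joint angles; "qd": joint speeds; "effort": joint torques, N m; "position": TCP position; "ee_rot": TCP orientation; "contact_force": force on the tool from outside, world axes, zero at the start; "moment": the same for the moment, N m; "width": finger opening in m; "gripper_force": force on a finger pad.
Only numpy, scipy, OpenCV 4.12 (cv2) and the standard library are available. Lean on these libraries where they do the work, as an engineer would, in place of code of your own. Each camera call takes 0.05 s, during which the arm holds its last target. There are 200 camera calls.

TASK

Before service, check the tipping cradle over the clamped mill with its capped spice tin: press down the white hand lever, which works the cradle only through a soft spring, until the orange pointer stands at the green mark, and keep it at the mark for six seconds on end. Then let the tin back gently until it is fully on its rest, and let go of the lever; move the tin only by the lever, never let it tip past its balance point onto the front stop or fall back at speed, and leave the green mark and the other things on the counter as they are.

Things in the scene. Friction and masses are not known exactly. Their poses are not given: they have to be found in the camera images.
- stand: Red steel tipping stand, fixed; base 200 x 330 x 12 mm, origin under it on the counter, below the pivot; z up. Two posts at x = +-68 mm, 175 mm high, carry a shaft along the stand's x. Dial (top 325 mm up), pointer and mark are on its +x side, the hand lever on its -x side (towards the robot). The tin tips towards +y.
- pivot (a point): Point on the pivot axis, 150 mm above the counter, midway between the posts; same axes as the stand.
- funnel (a point): Centre of the rim of the glass funnel (rim radius 42 mm, 200 mm above the counter) in the upturned brass mill held by red clamp jaws, part of the stand, at stand x = 0, y = +125 mm.
- rocker (a joint): Tip angle of cradle, tin and pointer about the pivot axis, rad: 0 = tin fully back on its rest, grows as it tips to the stand's +y; front stop at 0.75. Damper 0.24 N m s/rad, hardly any friction. With the lever held still the tin does not stay: gravity outweighs the lever spring and it drifts off either way, faster and faster, time constant about 0.45 to 0.8 s.
- tin_com (a point): Centre of mass of the tipping parts: 0.65 kg nominal (hidden, 0.85 to 1.2 times that), 130 mm from the pivot axis; at rocker 0 it leans back (to -y) 0.56 rad from upright, so gravity returns the tin with about 0.83 N m x sin(0.56 - rocker), and it falls forward beyond 0.56. Moment of inertia about the pivot 0.012 kg m2.
- lever (a joint): Angle of the hand lever relative to the cradle, rad, about the same axis: 0 = up on its stop, grows as pressed down, stop at 1.9. Torsion spring lever-to-cradle, nominal 0.35 N m/rad with 0.1 N m preload: pushes the cradle forward with 0.1 + 0.35 x lever N m, and the lever up by the same. Lever 0.05 kg, weight about 0.06 N m.
- grip (a point): Centre of the lever's white grip, a bar 28 mm thick, 70 mm long along the stand's x (from x = -105 to -175), 140 mm from the pivot axis. The arm from pivot to grip points to the stand's +y, (0.6 - rocker - lever) rad above level, so pressing swings it down. Press on the bar from above with 1 to 4 N.
- pointer_tip (a point): End of the orange pointer, 150 mm from the pivot axis, at stand x = +96 mm; points straight up at rocker = 0 and swings to +y. Must come within 15 mm (0.1 rad) of point mark_tip.
- mark_tip (a point): The reading to set: point 150 mm from the pivot axis in the direction of the green mark (block 16 x 30 mm just outside the white dial), in the pointer's plane.
- mark (a joint): Direction of the green mark, rad, on the same scale as joint rocker: pointer and mark agree when rocker = mark. Between 0.2 and 0.36. Stiff; leave it where it is.
- pepper_mill: Bystander: dark wooden pepper mill, 170 mm high, 54 mm across, origin under it.
- jar: Bystander: amber jar, 110 mm high, 72 mm across, origin under it.
- spice_can: Bystander: small metal can, 100 mm high, 64 mm across, origin under it.
- bowl: Bystander: white bowl, 110 mm across, 45 mm high, origin under it.
- knob_cap: Bystander: white porcelain knob cap, 52 mm across, 42 mm high, origin under it.
- tin_mid (a point): Middle of the capped spice tin (84 mm across, 140 mm long, bare metal with a yellow band, white cap) in its steel cradle; at rocker 0 it lies 70 mm behind (-y) and 110 mm above the pivot, its axis leaning 0.87 rad forward. It turns with joint rocker, and so does the orange pointer. Do not touch either.

How it is judged:
On the way:
1. the orange pointer is kept at the green mark (within 15 mm) for six seconds on end (distance between pointer_tip and mark_tip below 0.015 m), for 6 s.
At the end, for the whole second after the job is handed in: The tin is back on its rest (rocker under 0.03 rad) and still, the lever is released and up (under 0.05 rad), the green mark is where it was (within 10 mm) (value of joint rocker below 0.03 rad and value of joint lever below 0.05 rad and velocity of joint rocker between -0.1 and 0.1 rad/s and distance of mark_tip from where it was at the start of the episode below 0.01 m); the robot touches nothing.
It fails at once if the tin tips past its balance point towards the front stop (rocker over 0.65 rad) (value of joint rocker above 0.65 rad).
It fails at once if the tin swings or falls back at speed (over 1 rad/s) (velocity of joint rocker above 1 rad/s or velocity of joint rocker below -1 rad/s).
It fails at once if the robot pushes the tin, its cradle or pointer instead of the lever (contact force between any of the fingers, the arm and rocker_c0 above 0.5 N or contact force between any of the fingers, the arm and rocker_c1 above 0.5 N or contact force between any of the fingers, the arm and rocker_c2 above 0.5 N or contact force between any of the fingers, the arm and rocker_c3 above 0.5 N).
It fails at once if the green mark is shifted (distance of mark_tip from where it was at the start of the episode above 0.01 m).
It fails at once if another thing on the counter is moved by more than 30 mm (distance of any of pepper_mill, jar, spice_can, bowl, knob_cap from where it was at the start of the episode above 0.03 m).
It also fails if it takes over 58 s, if anything falls off the work surface, if the arm or the gripper's body presses on something with over 40 N, if the wrist force passes 120 N, or if a joint passes its speed limit or range.

## Working session

There is one attempt and no reset: what is moved stays moved. The work goes in short steps, Python scripts to look and compute and a tool call to move; the robot and the scene stay as the last step left them, time stands still between calls to the robot, and variables do not carry over. Pictures are saved under pics/ and viewed, at most 10 in all, crops included, and the job is handed in when it is done.

Besides the shell and the picture viewer there is one more tool, called after "Call:" by a JSON object that holds its "api" and its "payload", one argument or row to a line. apply_moves: Moves the arm, as the interface text tells. Its arguments: {"type":"object","properties":{"xyz":{"type":"array","items":{"type":"array","items":{"type":"number","minimum":-1,"maximum":1}}},"rot":{"type":"array","items":{"type":"array","items":{"type":"number","minimum":-1,"maximum":1}}},"hand":{"type":"array","items":{"type":"number"}},"force":{"type":"number"}},"required":["xyz","rot","hand"]}

```bash
ls; mkdir -p pics; cat > h.py <<'E'
import numpy as np, cv2
from rig import status,get_image,job,manip
def save(n,f):
    im=get_image(n); cv2.imwrite('pics/'+f,im['pixels'][:,:,::-1]); return im
E
python3 - <<'E'
from h import *
print(status.get_state())
a=save('scene','s0.png');b=save('top','t0.png')
for i in(a,b): print({k:v for k,v in i.items() if k!='pixels'})
E
```

```text
pics
{'clock': 0.0, 'qpos': array([ 1.08899362e+00,  2.76605798e-01,  1.50616923e+00,  1.61742988e-05,
        1.36072341e+00, -1.20962505e-01]), 'qd': array([ 0.00057646,  0.0008914 ,  0.00105853, -0.00129279, -0.00036147,
       -0.0007126 ]), 'effort': array([-7.97299890e-05, -4.16768610e+01, -2.45805395e+01, -6.65478910e-04,
        1.07894756e-02, -2.39143297e-06]), 'position': array([0.20273067, 0.53748365, 0.23041919]), 'ee_rot': array([-2.90409488e-04,  1.79444456e-01,  9.83767645e-01, -9.07598045e-04]), 'contact_force': array([-0.52407667,  0.20274152,  0.84051926]), 'moment': array([-0.01283255, -0.04107899,  0.01536538]), 'gripper_force': 0.0, 'width': 0.08576792591069383}
{'fovy': 42.1572662934919, 'cx': 255.59691051793016, 'cy': 192.2293649622584, 'dist': array([-0.06723427,  0.        ,  0.        ,  0.        ,  0.        ]), 'origin': array([1.44184505, 0.71504172, 1.58185353]), 'orientation': array([-0.14113346,  0.39391784,  0.8570202 , -0.30070993])}
{'fovy': 42.20467622551017, 'cx': 258.24517263211175, 'cy': 189.37139052590106, 'dist': array([0.04626975, 0.        , 0.        , 0.        , 0.        ]), 'origin': array([ 0.24577234, -0.02525292,  1.62740206]), 'orientation': array([-0.08182553,  0.709118  , -0.69553798,  0.08175062])}
```

View pics/s0.png

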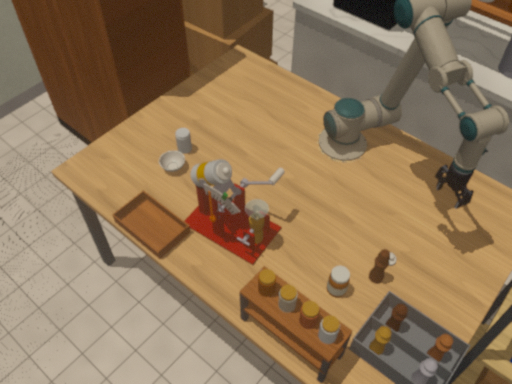

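View pics/t0.png

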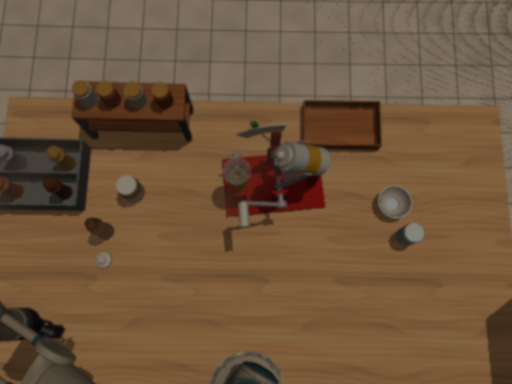

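The scene view shows the stand at about (233,225), the white grip at (277,178), the pointer and dial at about (228,195). The top view shows the base at about (273,185) and the grip at (244,213), with its +y side facing image left.

```bash
cat >> h.py <<'E'
from scipy.spatial.transform import Rotation as R
def cam(im):
    f=192/np.tan(np.radians(im['fovy'])/2); K=np.array([[f,0,im['cx']],[0,f,im['cy']],[0,0,1]])
    if 'origin' in im:
        o=im['origin']; M=R.from_quat(im['orientation'],scalar_first=True).as_matrix()
    else:
        s=im['st']; T=im['tool_from_camera']; W=R.from_quat(s['ee_rot'],scalar_first=True).as_matrix()
        o=s['position']+W@T[:3,3]; M=W@T[:3,:3]
    return K,im['dist'],o,M
def rays(im,px):
    K,d,o,M=cam(im); u=cv2.undistortPoints(np.float64(px).reshape(-1,1,2),K,d).reshape(-1,2)
    r=np.c_[u,np.ones(len(u))]@M.T; return o,r/np.linalg.norm(r,axis=1)[:,None]
def onplane(im,px,z):
    o,r=rays(im,px); return o+r*((z-o[2])/r[:,2])[:,None]
def tri(a,pa,b,pb):
    o1,r1=rays(a,pa);o2,r2=rays(b,pb);r1=r1[0];r2=r2[0]
    s,*_=np.linalg.lstsq(np.c_[r1,-r2],o2-o1,rcond=None); A=o1+s[0]*r1;B=o2+s[1]*r2
    return (A+B)/2,np.linalg.norm(A-B)
def proj(im,P):
    K,d,o,M=cam(im); q=(np.float64(P).reshape(-1,3)-o)@M
    return cv2.projectPoints(q.reshape(-1,1,3),np.zeros(3),np.zeros(3),K,d)[0].reshape(-1,2)
def crop(im,x,y,w,h,k,f):
    c=im['pixels'][y:y+h,x:x+w,::-1]; cv2.imwrite('pics/'+f,cv2.resize(c,None,fx=k,fy=k,interpolation=cv2.INTER_CUBIC))
E
python3 - <<'E'
from h import *
a=get_image('scene');b=get_image('top')
for im,n,roi in((a,'scene',(170,140,130,130)),(b,'top',(200,110,150,120))):
    hsv=cv2.cvtColor(im['pixels'],cv2.COLOR_RGB2HSV)
    m=((hsv[:,:,0]<6)|(hsv[:,:,0]>174))&(hsv[:,:,1]>200)&(hsv[:,:,2]>70)
    x,y,w,h=roi; mm=np.zeros_like(m);mm[y:y+h,x:x+w]=m[y:y+h,x:x+w]
    ys,xs=np.nonzero(mm); P=onplane(im,np.c_[xs,ys],0.012)[:,:2]
    r=cv2.minAreaRect(np.float32(P)); print(n,len(P),r,cv2.boxPoints(r).round(3).tolist())
crop(a,175,145,120,120,6,'c0.png') if False else None
A=cv2.resize(a['pixels'][150:270,175:295,::-1],None,fx=5,fy=5,interpolation=cv2.INTER_CUBIC)
cv2.imwrite('pics/c0.png',A)
E
```

```text
scene 905 ((0.6613113880157471, -0.06520445644855499), (0.18970420956611633, 0.3189373314380646), 7.0907206535339355) [[0.546999990940094, 0.08100000023841858], [0.5870000123977661, -0.23499999940395355], [0.7749999761581421, -0.21199999749660492], [0.7360000014305115, 0.10499999672174454]]
top 1174 ((0.650134265422821, -0.07048285007476807), (0.1922726035118103, 0.32012057304382324), 6.400145053863525) [[0.5370000004768372, 0.07800000160932541], [0.5720000267028809, -0.23999999463558197], [0.7639999985694885, -0.21899999678134918], [0.7279999852180481, 0.0989999994635582]]
```

View pics/c0.png

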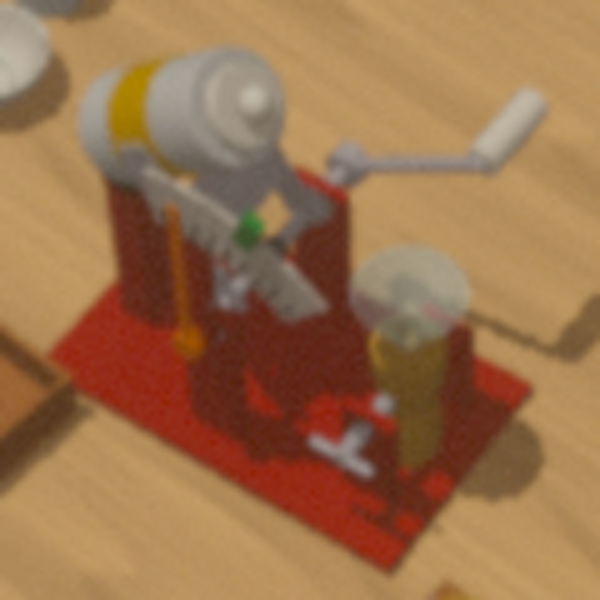

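The crop shows the pointer hub at about scene (212.6,218.6), its tip at (209.6,191.6), the green mark at (224.5,196), and the grip bar from (272,181) to (283,170). The lever arm is free.

```bash
cat >> h.py <<'E'
def masks(im):
    h=cv2.cvtColor(im['pixels'],cv2.COLOR_RGB2HSV).astype(int); H,S,V=h[...,0],h[...,1],h[...,2]
    return dict(green=(H>45)&(H<80)&(S>90)&(V>40),orange=(H>8)&(H<20)&(S>215)&(V>120),white=(S<50)&(V>130))
def roi(m,x,y,w,h):
    ys,xs=np.nonzero(m[y:y+h,x:x+w]); return np.c_[xs+x,ys+y]
E
python3 - <<'E'
from h import *
a=get_image('scene');b=get_image('top')
ma,mb=masks(a),masks(b)
ga=roi(ma['green'],205,180,40,30);gb=roi(mb['green'],235,110,40,30)
print('green',len(ga),ga.mean(0),len(gb),gb.mean(0))
G=tri(a,ga.mean(0),b,gb.mean(0));print(G)
o=roi(ma['orange'],200,180,25,45);print('orange',len(o),o.min(0),o.max(0)); print(o[o[:,1]<194].tolist())
wa=roi(ma['white'],266,160,30,30);wb=roi(mb['white'],236,198,16,36)
print('white',len(wa),wa.mean(0),cv2.minAreaRect(np.float32(wa)),len(wb),wb.mean(0),cv2.minAreaRect(np.float32(wb)))
print(tri(a,wa.mean(0),b,wb.mean(0)))
print('hub',onplane(a,[212.6,218.6],.15),'tip',onplane(a,[209.6,191.6],.30))
B=cv2.resize(b['pixels'][105:235,205:345,::-1],None,fx=5,fy=5,interpolation=cv2.INTER_CUBIC)[:,:700]
cv2.imwrite('pics/c1.png',B[:600])
E
```

```text
green 15 [224.4 194.6] 14 [253.35714286 123.28571429]
(array([ 0.74211654, -0.00589114,  0.32467704]), np.float64(0.002200527103574311))
orange 48 [209 201] [215 221]
[]
white 93 [275.07526882 176.16129032] ((274.5000305175781, 177.00001525878906), (4.949747085571289, 20.50609588623047), 45.0) 0 [nan nan] ((0.0, 0.0), (0.0, 0.0), 0.0)
 ** On entry to DLASCL parameter number  4 had an illegal value
 ** On entry to DLASCL parameter number  4 had an illegal value
 ** On entry to DLASCL parameter number  4 had an illegal value
 ** On entry to DLASCL parameter number  4 had an illegal value
 ** On entry to DLASCL parameter number  5 had an illegal value
 ** On entry to DLASCL parameter number  4 had an illegal value<stdin>:9: RuntimeWarning: Mean of empty slice.
  ret = um.true_divide(
<stdin>:10: RuntimeWarning: Mean of empty slice.
Traceback (most recent call last):
  File "h.py", line 21, in tri
    s,*_=np.linalg.lstsq(np.c_[r1,-r2],o2-o1,rcond=None); A=o1+s[0]*r1;B=o2+s[1]*r2
         ~~~~~~~~~~~~~~~^^^^^^^^^^^^^^^^^^^^^^^^^^^^^^^^
numpy.linalg.LinAlgError: SVD did not converge in Linear Least Squares
```

```bash
sed -i 's/S>215)&(V>120)/S>170)\&(V>110)/' h.py
python3 - <<'E'
from h import *
a=get_image('scene');b=get_image('top')
p=b['pixels'];print(p[213,238:252].tolist())
ma,mb=masks(a),masks(b)
h=cv2.cvtColor(a['pixels'],cv2.COLOR_RGB2HSV)
for y in range(187,222,3): print(y,[tuple(int(c) for c in v) for v in h[y,206:217]])
B=cv2.resize(p[105:225,205:345,::-1],None,fx=5,fy=5,interpolation=cv2.INTER_CUBIC)
cv2.imwrite('pics/c1.png',B)
E
```

```text
[[91, 51, 42], [92, 73, 62], [104, 93, 80], [116, 107, 92], [124, 118, 102], [127, 125, 109], [128, 127, 112], [127, 123, 107], [121, 112, 96], [110, 95, 81], [96, 67, 57], [89, 38, 30], [87, 23, 16], [86, 21, 14]]
187 [(13, 49, 119), (18, 57, 120), (17, 59, 125), (16, 53, 135), (17, 58, 154), (16, 66, 166), (17, 70, 164), (15, 63, 141), (12, 43, 120), (11, 44, 111), (9, 42, 104)]
190 [(16, 58, 115), (15, 67, 118), (13, 91, 134), (13, 94, 135), (15, 70, 127), (16, 60, 120), (15, 50, 123), (15, 52, 127), (17, 48, 137), (16, 43, 142), (16, 43, 143)]
193 [(11, 79, 106), (12, 94, 100), (12, 152, 119), (13, 190, 130), (12, 161, 122), (13, 79, 120), (15, 56, 119), (18, 53, 115), (15, 51, 119), (17, 53, 120), (16, 52, 122)]
196 [(9, 176, 87), (8, 164, 95), (10, 185, 109), (12, 210, 125), (12, 181, 124), (11, 118, 110), (14, 71, 108), (15, 68, 97), (15, 61, 101), (16, 51, 115), (16, 56, 118)]
199 [(6, 167, 90), (7, 172, 89), (9, 181, 103), (12, 212, 125), (13, 219, 126), (11, 194, 113), (8, 180, 98), (8, 164, 95), (8, 133, 98), (8, 102, 103), (12, 75, 102)]
202 [(7, 173, 90), (8, 181, 86), (
[... 459 characters left out ...]
167, 93)]
211 [(7, 179, 91), (8, 199, 91), (6, 168, 100), (7, 192, 101), (10, 194, 117), (13, 224, 125), (12, 220, 118), (7, 201, 103), (7, 198, 99), (5, 167, 98), (5, 145, 93)]
214 [(8, 214, 99), (6, 187, 105), (6, 191, 107), (8, 212, 107), (10, 207, 121), (13, 223, 128), (13, 224, 125), (10, 206, 119), (8, 204, 106), (7, 185, 98), (7, 187, 90)]
217 [(4, 217, 148), (5, 227, 148), (6, 221, 150), (10, 224, 150), (14, 244, 156), (15, 252, 155), (15, 245, 152), (15, 255, 152), (15, 255, 140), (12, 219, 121), (9, 199, 101)]
220 [(4, 219, 148), (4, 229, 147), (5, 214, 148), (6, 213, 147), (11, 228, 142), (12, 227, 139), (14, 253, 137), (14, 227, 137), (13, 233, 129), (11, 213, 115), (8, 198, 99)]
```

View pics/c1.png

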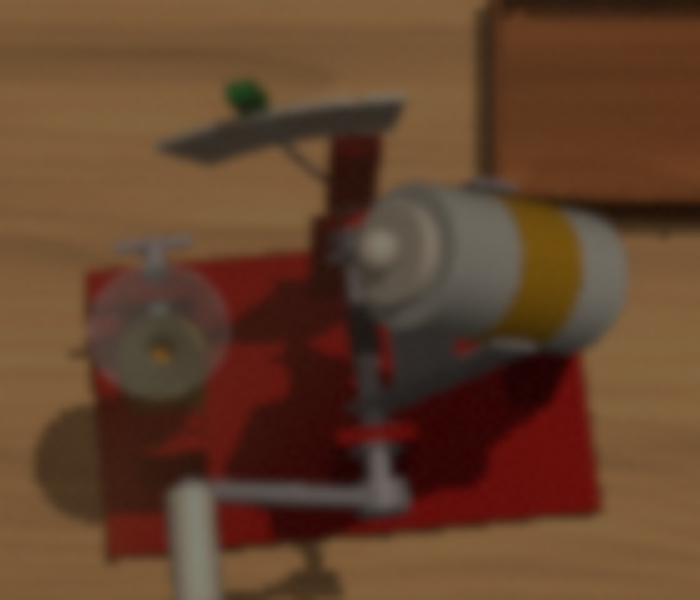

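The top crop shows the grip starting at top px (243.6,203), the dial edge-on, the green mark at (254,124), the mill and funnel at (237,172), and the shaft hub of the lever at (282,204).

```bash

python3 - <<'E'
from h import *
a=get_image('scene');b=get_image('top')
hb=cv2.cvtColor(b['pixels'],cv2.COLOR_RGB2HSV); m=(hb[...,1]<75)&(hb[...,2]>100)
wb=roi(m,234,200,20,36);wa=roi(masks(a)['white'],266,160,30,30)
print('top',len(wb),wb.mean(0),wb.min(0),wb.max(0)); 
ha=cv2.cvtColor(a['pixels'],cv2.COLOR_RGB2HSV); wa=roi((ha[...,1]<85)&(ha[...,2]>120),266,160,30,30)
print('sc',len(wa),wa.mean(0),wa.min(0),wa.max(0))
for n,pa,pb in(('inner',[271.6,180.4],[243.6,203.5]),('outer',[281.8,169.8],[243.6,226]),('cent',wa.mean(0),wb.mean(0)),('leverhub',[244.2,182.8],[283,204])):
    print(n,tri(a,pa,b,pb))
hub=onplane(a,[212.6,218.6],.15)[0];print('hub',hub,'tip',onplane(a,[209,190],.30))
y=np.radians(6.8);ex=np.array([np.cos(y),np.sin(y),0]);ey=np.array([-ex[1],ex[0],0])
piv=hub-.096*ex;print('pivot',piv)
G,_=tri(a,[224.4,194.6],b,[253.4,123.3]);d=G-piv;print('mark in stand',d@ex,d@ey,d[2],np.arctan2(d@ey,d[2]))
# funnel centre
f=onplane(b,[237,172],.2);print('funnel',f, 'scene', onplane(a,[257,209.5],.2),'exp',piv+.125*ey)
E
```

```text
top 182 [243.52197802 213.91208791] [240 202] [248 225]
sc 148 [275.37162162 176.12837838] [266 168] [283 184]
inner (array([0.53289413, 0.02023903, 0.22881063]), np.float64(0.002221052993415959))
outer (array([0.46868851, 0.01729416, 0.2280315 ]), np.float64(0.0007985323470486896))
cent (array([0.50462267, 0.01777994, 0.22469906]), np.float64(0.0025744972135249163))
leverhub (array([ 0.55110759, -0.09622379,  0.14141293]), np.float64(0.004202460273510528))
hub [ 0.75242777 -0.06511755  0.15      ] tip [[ 0.74787036 -0.07300366  0.3       ]]
pivot [ 0.65710308 -0.07648433  0.15      ]
mark in stand 0.09273329713299674 0.0599490655266989 0.17459192501607368 0.33075330572547146
funnel [[0.63455508 0.04229453 0.2       ]] scene [[0.64798195 0.05181255 0.2       ]] exp [0.64230258 0.04763636 0.15      ]
```

```bash
cat >> h.py <<'E'
Y=np.radians(6.8); ex=np.array([np.cos(Y),np.sin(Y),0]); ey=np.array([-ex[1],ex[0],0]); piv=np.array([.657,-.079,.15])
vv,uu=np.mgrid[175:235,190:260]; UV=np.c_[uu.ravel(),vv.ravel()]
def polar(im,x):
    o,r=rays(im,UV); t=((piv-o)@ex+x)/(r@ex); d=o+r*t[:,None]-piv
    return np.hypot(d@ey,d[:,2]),np.arctan2(d@ey,d[:,2])
def wmean(im,x,lo,hi,w,a0=-.15,a1=.75):
    rad,an=polar(im,x); k=(rad>lo)&(rad<hi)&(an>a0)&(an<a1)
    w=w*k; m=(w*an).sum()/max(w.sum(),1)
    for _ in range(4):
        w2=w*(abs(an-m)<.15); m=(w2*an).sum()/max(w2.sum(),1)
    return m,w2.sum(),np.sqrt((w2*(an-m)**2).sum()/max(w2.sum(),1)),(w2*rad).sum()/max(w2.sum(),1)
def chan(im): 
    p=im['pixels'][vv,uu].reshape(-1,3).astype(float); return p.T
def rocker(im):
    r,g,b=chan(im); return wmean(im,.096,.05,.135,np.clip(g-b-25,0,60)*(r>1.35*g))
def markang(im):
    r,g,b=chan(im); return wmean(im,.093,.15,.23,np.clip(g-1.2*r,0,60))
E
python3 - <<'E'
from h import *
a=get_image('scene')
print(rocker(a)); print(markang(a)); 
r,g,b=chan(a);rad,an=polar(a,.096);w=np.clip(g-b-25,0,60)*(r>1.35*g)
for l in np.arange(.03,.16,.015): print(round(l,3),[round(float(v),3) for v in wmean(a,.096,l,l+.015,w)[:3]])
gp=piv-.148*ex+.14*np.cos(.6)*ey+np.array([0,0,.14*np.sin(.6)]);print('grip tgt',gp)
s=status.get_state();W=R.from_quat(s['ee_rot'],scalar_first=True).as_matrix()
print(W.round(3),(gp+[0,0,.06]-s['position'])@W/.3, s['clock'])
E
```

```text
(np.float64(-0.016354854066417644), np.float64(656.0), np.float64(0.038903132617862296), np.float64(0.09148669066301675))
(np.float64(0.34264581746592265), np.float64(332.6), np.float64(0.017193518419108825), np.float64(0.18467655001885055))
0.03 [-0.014, 88.0, 0.069]
0.045 [-0.021, 107.0, 0.062]
0.06 [-0.013, 134.0, 0.042]
0.075 [-0.016, 95.0, 0.037]
0.09 [-0.012, 137.0, 0.033]
0.105 [-0.016, 116.0, 0.025]
0.12 [-0.015, 100.0, 0.024]
0.135 [-0.014, 94.0, 0.018]
0.15 [0.004, 17.0, 0.012]
grip tgt [0.49635988 0.01821038 0.22904995]
[[-0.936  0.353  0.   ]
 [ 0.353  0.936  0.   ]
 [-0.     0.    -1.   ]] [-1.52659708 -1.27578143 -0.19251134] 0.55
```

Call:
{"api": "apply_moves", "payload": {
  "xyz": [
    [0, 0, -0.07],
    [0, 0, -0.07],
    [0, 0, -0.06],
    [-0.08, -0.17, 0],
    [-0.08, -0.17, 0],
    [-0.08, -0.17, 0],
    [-0.08, -0.17, 0],
    [-0.08, -0.17, 0]
  ],
  "rot": [
    [0, 0, -0.153],
    [0, 0, -0.153],
    [0, 0, -0.153],
    [0, 0, 0],
    [0, 0, 0],
    [0, 0, 0],
    [0, 0, 0],
    [0, 0, 0]
  ],
  "hand": [-1, -1, -1, -1, -1, -1, -1, -1]
}}

```text
clock: 1.55
position: [0.3534, 0.2977, 0.2916]
ee_rot: [0.001, -0.06, 0.998, 0.0]
contact_force: [0.4, 0.8, 0.2]
width: 0.0002
gripper_force: 0.0
```

Call:
{"api": "apply_moves", "payload": {
  "xyz": [
    [-0.07, -0.165, 0],
    [-0.07, -0.165, 0],
    [-0.07, -0.165, 0],
    [-0.07, -0.165, 0],
    [-0.04, -0.15, 0],
    [0, 0, 0]
  ],
  "rot": [
    [0, 0, 0],
    [0, 0, 0],
    [0, 0, 0],
    [0, 0, 0],
    [0, 0, 0],
    [0, 0, 0]
  ],
  "hand": [-1, -1, -1, -1, -1, -1]
}}

```text
clock: 2.3
position: [0.4782, 0.0667, 0.2911]
ee_rot: [0.0, -0.057, 0.998, -0.0]
contact_force: [-0.6, 0.1, -0.1]
width: -0.0002
gripper_force: 0.0
```

```bash
sed -i 's/-.079,.15/-.081,.15/' h.py; cat >> h.py <<'E'
def L(p,phi):  # remaining TCP shift in shares to press bar at phi
    al=.6-phi; t=piv-.148*ex+.14*np.cos(al)*ey+np.array([0,0,.14*np.sin(al)+.014]); d=t-p
    return np.round([-(d@ex)/.3,(d@ey)/.3,-d[2]/.3],4)
E
python3 - <<'E'
from h import *
s=status.get_state();print(s['clock'],s['position'],s['ee_rot'],s['contact_force'],s['width'])
W=R.from_quat(s['ee_rot'],scalar_first=True).as_matrix();print(W.round(3),L(s['position'],0))
a=save('scene','s1.png');print(rocker(a)[0],markang(a)[0])
i=save('wrist','w1.png');i['st']=s
print(proj(i,[piv-.105*ex+.1155*ey+[0,0,.079],piv-.175*ex+.1155*ey+[0,0,.079]]))
E
```

```text
2.3 [0.47816618 0.06665229 0.29109316] [ 6.05863989e-05 -5.74468139e-02  9.98348454e-01 -4.72912790e-04] [-0.63843148  0.07138022 -0.09573049] -0.00023171719960825757
[[-0.993 -0.115  0.   ]
 [-0.115  0.993 -0.001]
 [-0.    -0.001 -1.   ]] [-0.0403 -0.1741  0.1601]
0.005943833366909255 0.35237911697908625
[[189.49379078 275.19795579]
 [182.22777268 190.22755646]]
```

Call:
{"api": "apply_moves", "payload": {
  "xyz": [
    [-0.02, -0.087, 0.02],
    [-0.02, -0.087, 0.08],
    [0, 0, 0]
  ],
  "rot": [
    [0, 0, 0],
    [0, 0, 0],
    [0, 0, 0]
  ],
  "hand": [-1, -1, -1]
}}

```text
clock: 2.78
position: [0.494, 0.0195, 0.2598]
ee_rot: [-0.002, -0.06, 0.998, 0.0]
contact_force: [-1.0, 0.3, 0.3]
width: 0.0002
gripper_force: 0.0
```

```bash
python3 - <<'E'
from h import *
s=status.get_state();print(s['clock'],s['position'],L(s['position'],0))
i=save('wrist','w2.png');i['st']=s
print(proj(i,[piv-.105*ex+.1155*ey+[0,0,.079],piv-.175*ex+.1155*ey+[0,0,.079]]))
E
```

```text
2.775 [0.49397801 0.01953105 0.25979854] [-0.0066 -0.0119  0.0558]
[[250.39912339 288.95812023]
 [249.85021856 190.00372973]]
```

View pics/w2.png

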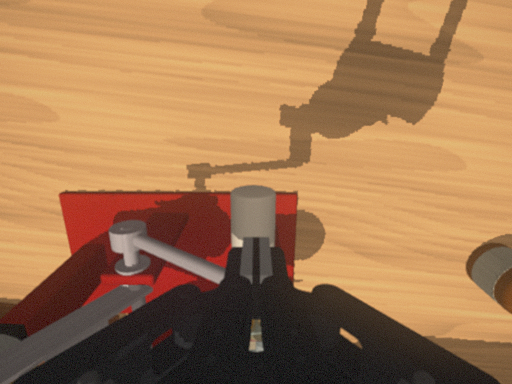

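The view shows the closed fingers directly over the bar (bar centre column about 253, fingers about 256), 17 mm above contact.

```bash
cat > look.py <<'E'
import sys
from h import *
s=status.get_state(); a=get_image('scene'); r=rocker(a)
p=s['position']; d=p-piv; phi=.6-np.arcsin(np.clip((d[2]-.014)/.14,-1,1))
print('t %.3f phi %.3f r %.4f sd %.3f w %.0f Fz %.2f'%(s['clock'],phi,r[0],r[2],r[1],s['contact_force'][2]), 'mark %.3f'%markang(a)[0])
for f in sys.argv[1:]: print(f,L(p,float(f)))
E
python3 look.py 0 .2 .4 .6 .7
```

```text
t 2.825 phi -0.164 r 0.0020 sd 0.040 w 732 Fz 0.58 mark 0.353
0 [-0.0052 -0.0141  0.0593]
.2 [-0.0052  0.0305  0.141 ]
.4 [-0.0052  0.0581  0.2301]
.6 [-0.0052  0.0674  0.3228]
.7 [-0.0052  0.065   0.3694]
```

Call:
{"api": "apply_moves", "payload": {
  "xyz": [
    [-0.005, -0.014, 0.045],
    [0, 0.023, 0.048],
    [0, 0.022, 0.048],
    [0, 0.015, 0.045],
    [0, 0.012, 0.045],
    [0, 0.006, 0.046],
    [0, 0.003, 0.046],
    [0, 0, 0]
  ],
  "rot": [
    [0, 0, 0],
    [0, 0, 0],
    [0, 0, 0],
    [0, 0, 0],
    [0, 0, 0],
    [0, 0, 0],
    [0, 0, 0],
    [0, 0, 0]
  ],
  "hand": [-1, -1, -1, -1, -1, -1, -1, -1]
}}

```text
clock: 3.88
position: [0.4934, 0.039, 0.1632]
ee_rot: [-0.001, -0.06, 0.998, 0.0]
contact_force: [-1.1, 1.0, 2.2]
width: -0.0004
gripper_force: 0.9
```

```bash
python3 look.py .7 .8 .9
```

```text
t 3.875 phi 0.606 r 0.0062 sd 0.040 w 697 Fz 2.15 mark 0.352
.7 [-0.0006  0.0026  0.0438]
.8 [-0.0006 -0.0044  0.0899]
.9 [-0.0006 -0.016   0.1351]
```

Call:
{"api": "apply_moves", "payload": {
  "xyz": [
    [0, 0.002, 0.035],
    [0, -0.002, 0.032],
    [0, 0, 0]
  ],
  "rot": [
    [0, 0, 0],
    [0, 0, 0],
    [0, 0, 0]
  ],
  "hand": [-1, -1, -1]
}}

```text
clock: 4.3
position: [0.4943, 0.0391, 0.1436]
ee_rot: [-0.0, -0.06, 0.998, 0.0]
contact_force: [0.2, 1.3, 2.0]
width: -0.0003
gripper_force: 1.1
```

```bash
python3 look.py .8 .85 .9 .95 1.0
```

```text
t 4.300 phi 0.746 r 0.0060 sd 0.040 w 687 Fz 2.01 mark 0.353
.8 [ 0.0021 -0.0042  0.0248]
.85 [ 0.0021 -0.0094  0.0476]
.9 [ 0.0021 -0.0158  0.07  ]
.95 [ 0.0021 -0.0232  0.0921]
1.0 [ 0.0021 -0.0318  0.1139]
```

Call:
{"api": "apply_moves", "payload": {
  "xyz": [
    [0.001, -0.004, 0.024],
    [0.001, -0.004, 0.014],
    [0, 0, 0]
  ],
  "rot": [
    [0, 0, 0],
    [0, 0, 0],
    [0, 0, 0]
  ],
  "hand": [-1, -1, -1]
}}

```text
clock: 4.72
position: [0.4941, 0.0366, 0.1327]
ee_rot: [0.0, -0.06, 0.998, 0.0]
contact_force: [1.2, 1.6, 2.7]
width: -0.0001
gripper_force: 1.1
```

```bash
python3 look.py .7 .8 .85 .9 .95 1.0
```

```text
t 4.725 phi 0.826 r 0.0103 sd 0.040 w 736 Fz 2.69 mark 0.352
.7 [ 0.0005  0.0107 -0.0579]
.8 [ 0.0005  0.0037 -0.0117]
.85 [ 0.0005 -0.0015  0.011 ]
.9 [ 0.0005 -0.0078  0.0335]
.95 [ 0.0005 -0.0153  0.0556]
1.0 [ 0.0005 -0.0238  0.0773]
```

Call:
{"api": "apply_moves", "payload": {
  "xyz": [
    [0, -0.003, 0.014],
    [0, -0.003, 0.012],
    [0, 0, 0]
  ],
  "rot": [
    [0, 0, 0],
    [0, 0, 0],
    [0, 0, 0]
  ],
  "hand": [-1, -1, -1]
}}

```text
clock: 5.15
position: [0.4941, 0.0349, 0.1248]
ee_rot: [-0.0, -0.06, 0.998, 0.0]
contact_force: [0.6, 1.3, 1.6]
width: 0.0002
gripper_force: 1.1
```

```bash
python3 look.py .7 .8 .85 .9 .95 1.0
```

```text
t 5.150 phi 0.884 r 0.0453 sd 0.040 w 728 Fz 1.57 mark 0.353
.7 [-0.0002  0.0165 -0.0841]
.8 [-0.0002  0.0096 -0.038 ]
.85 [-0.0002  0.0043 -0.0153]
.9 [-0.0002 -0.002   0.0072]
.95 [-0.0002 -0.0094  0.0293]
1.0 [-0.0002 -0.018   0.051 ]
```

```bash
cat > mpc.py <<'E'
# usage: mpc.py target rate nrows [horizon]; logs looks + planned rows, fits state, plans rows
import sys,json,os
from h import *
from scipy.optimize import least_squares
K,P,J,D,OFF=.35,.1,.012,.24,.004
tgt,rate,n=float(sys.argv[1]),float(sys.argv[2]),int(sys.argv[3])
lg=json.load(open('log.json')) if os.path.exists('log.json') else dict(phi=[[3.9,.606],[4.05,.606],[4.18,.68],[4.3,.748],[4.35,.748],[4.475,.8],[4.6,.829],[4.775,.829],[4.9,.86],[5.02,.886],[5.2,.886]],
  r=[[4.3,.006],[4.725,.0103],[5.15,.0453]],cmd=.886)
s=status.get_state(); a=get_image('scene'); m=rocker(a); t0=s['clock']; p=s['position']
lg['r'].append([t0,m[0]]); tp=t0+.05
lg['phi'].append([tp,lg['cmd']])
def sim(r,v,G,tf,phf,ts,dt=.005):
    out=[];t=tf;ts=list(ts)
    for T in ts:
        while t<T-1e-9:
            h=min(dt,T-t); ph=np.interp(t,phf[0],phf[1])
            acc=(-G*np.sin(.56-r)+P+K*max(ph-r,0)-D*v)/J
            v=(v+h*acc); r+=h*v
            if r<0: r,v=0.,max(v,0.)
            t+=h
        out.append((r,v))
    return np.array(out)
ph=np.array(lg['phi']).T; rr=np.array(lg['r']); rr=rr[rr[:,0]>t0-1.9]
def res(x):
    o=sim(max(x[0],0),x[1],x[2],rr[0,0],ph,rr[:,0]); return np.r_[(o[:,0]+OFF-rr[:,1])/.005,(x[2]-lg.get('G',.73))/.03,x[1]/.15]
f=least_squares(res,[max(rr[0,1]-OFF,0.001),0,lg.get('G',.73)],diff_step=1e-3,max_nfev=40)
r0,v0,G=f.x; e=sim(max(r0,0),v0,G,rr[0,0],ph,[t0,tp]); r,v=e[1]
lg['G']=float(G)
print('t %.2f r %.4f sd %.3f mark %.3f phi_cmd %.3f meas %.3f | est r %.4f v %.3f G %.3f'%(t0,m[0],m[2],markang(a)[0],lg['cmd'],.6-np.arcsin((p[2]-.164)/.14),r,v,G),'res',f.fun[:-2].round(1)[-4:],'Fz %.1f'%s['contact_force'][2])
H=int(sys.argv[4]) if len(sys.argv)>4 else 8
tt=tp+.125*np.arange(1,H+1); rf=r+np.sign(tgt-r)*np.minimum(abs(tgt-r),np.abs(rate)*(tt-tp))
if abs(tgt-r)<.08: rf=tgt+(r-tgt)*np.exp(-(tt-tp)/.4)
def cost(u):
    o=sim(r,v,G,tp,(np.r_[tp,tt],np.r_[lg['cmd'],u]),tt,.01); du=np.diff(np.r_[lg['cmd'],u])
    return np.r_[(o[:,0]-rf)/.02,2*(o[-1,1]-np.sign(tgt-r)*rate*(abs(tgt-rf[-1])>.01))/.1,du/.1,np.diff(du)/.1]
u=least_squares(cost,np.full(H,lg['cmd']),bounds=(-.05,1.3),diff_step=1e-3,max_nfev=30).x
o=sim(r,v,G,tp,(np.r_[tp,tt],np.r_[lg['cmd'],u]),tt)
print('plan phi',u[:n].round(3),'r',o[:n,0].round(3),'v',o[:n,1].round(2))
c0=L(p,lg['cmd'])*.3; prev=L(p*0,lg['cmd']); rows=[]; carry=c0
for i in range(n):
    q=L(p*0,u[i]); d=q-prev; prev=q; rows.append(np.round(d+carry,3).tolist()); carry=0
    lg['phi'].append([tt[i],float(u[i])])
lg['cmd']=float(u[n-1]); json.dump(lg,open('log.json','w')); print(json.dumps(rows))
E
python3 mpc.py .345 .25 3
```

```text
t 5.20 r 0.0563 sd 0.038 mark 0.352 phi_cmd 0.886 meas 0.883 | est r 0.0595 v 0.174 G 0.719 res [ 0.  -0.4  0.3 -0.3] Fz 2.1
plan phi [0.909 0.903 0.874] r [0.084 0.115 0.148] v [0.22 0.26 0.27]
[[-0.0, -0.003, 0.011], [0.0, 0.001, -0.003], [0.0, 0.004, -0.013]]
```

Call:
{"api": "apply_moves", "payload": {
  "xyz": [
    [0, -0.003, 0.011],
    [0, 0.001, -0.003],
    [0, 0.004, -0.013]
  ],
  "rot": [
    [0, 0, 0],
    [0, 0, 0],
    [0, 0, 0]
  ],
  "hand": [-1, -1, -1]
}}

```text
clock: 5.62
position: [0.494, 0.0351, 0.1267]
ee_rot: [-0.0, -0.06, 0.998, -0.0]
contact_force: [-0.9, -0.1, 2.4]
width: 0.0003
gripper_force: 1.1
```

```bash
python3 mpc.py .345 .25 3
```

```text
t 5.62 r 0.1535 sd 0.037 mark 0.352 phi_cmd 0.874 meas 0.870 | est r 0.1631 v 0.282 G 0.719 res [-0.3  0.4 -0.2 -0.1] Fz 2.4
plan phi [0.821 0.779 0.741] r [0.198 0.231 0.262] v [0.27 0.25 0.24]
[[-0.0, 0.006, -0.024], [0.0, 0.004, -0.019], [0.0, 0.003, -0.018]]
```

Model tracks very well.

Call:
{"api": "apply_moves", "payload": {
  "xyz": [
    [0, 0.006, -0.024],
    [0, 0.004, -0.019],
    [0, 0.003, -0.018]
  ],
  "rot": [
    [0, 0, 0],
    [0, 0, 0],
    [0, 0, 0]
  ],
  "hand": [-1, -1, -1]
}}

```text
clock: 6.05
position: [0.4937, 0.0393, 0.1455]
ee_rot: [0.0, -0.06, 0.998, -0.0]
contact_force: [1.2, -1.2, 1.3]
width: 0.0001
gripper_force: 0.8
```

```bash
python3 mpc.py .345 .25 3
```

```text
t 6.05 r 0.2459 sd 0.033 mark 0.352 phi_cmd 0.741 meas 0.733 | est r 0.2585 v 0.220 G 0.721 res [-0.2 -0.9 -1.6  1.1] Fz 1.3
plan phi [0.706 0.648 0.58 ] r [0.286 0.312 0.332] v [0.22 0.19 0.13]
[[0.0, 0.002, -0.015], [0.0, 0.002, -0.027], [0.0, 0.001, -0.032]]
```

Call:
{"api": "apply_moves", "payload": {
  "xyz": [
    [0, 0.002, -0.015],
    [0, 0.002, -0.027],
    [0, 0.001, -0.032]
  ],
  "rot": [
    [0, 0, 0],
    [0, 0, 0],
    [0, 0, 0]
  ],
  "hand": [-1, -1, -1]
}}

```text
clock: 6.48
position: [0.4932, 0.041, 0.1675]
ee_rot: [-0.0, -0.06, 0.998, 0.0]
contact_force: [-0.5, -0.6, 0.5]
width: -0.0
gripper_force: 0.4
```

```bash
python3 mpc.py .345 .25 4
```

```text
t 6.47 r 0.3049 sd 0.030 mark 0.353 phi_cmd 0.580 meas 0.575 | est r 0.3096 v 0.064 G 0.730 res [ 0.  -2.  -1.1  1. ] Fz 0.5
plan phi [0.573 0.561 0.547 0.534] r [0.317 0.324 0.33  0.335] v [0.06 0.05 0.04 0.03]
[[-0.0, -0.001, -0.003], [0.0, -0.0, -0.006], [0.0, -0.0, -0.007], [0.0, -0.0, -0.006]]
```

Call:
{"api": "apply_moves", "payload": {
  "xyz": [
    [0, -0.001, -0.003],
    [0, 0, -0.006],
    [0, 0, -0.007],
    [0, 0, -0.006]
  ],
  "rot": [
    [0, 0, 0],
    [0, 0, 0],
    [0, 0, 0],
    [0, 0, 0]
  ],
  "hand": [-1, -1, -1, -1]
}}

```text
clock: 7.02
position: [0.4933, 0.0404, 0.1736]
ee_rot: [-0.0, -0.06, 0.998, -0.0]
contact_force: [0.7, 0.1, 1.2]
width: -0.0003
gripper_force: 0.4
```

```bash
python3 mpc.py .345 .25 4
```

```text
t 7.03 r 0.3154 sd 0.032 mark 0.352 phi_cmd 0.534 meas 0.531 | est r 0.3138 v -0.008 G 0.738 res [-1.5 -1.3 -0.4  0.5] Fz 1.2
plan phi [0.572 0.58  0.566 0.547] r [0.314 0.32  0.327 0.334] v [0.02 0.06 0.06 0.05]
[[-0.0, 0.001, 0.018], [0.0, 0.0, 0.004], [0.0, -0.0, -0.006], [0.0, -0.0, -0.009]]
```

Call:
{"api": "apply_moves", "payload": {
  "xyz": [
    [0, 0.001, 0.018],
    [0, 0, 0.004],
    [0, 0, -0.006],
    [0, 0, -0.009]
  ],
  "rot": [
    [0, 0, 0],
    [0, 0, 0],
    [0, 0, 0],
    [0, 0, 0]
  ],
  "hand": [-1, -1, -1, -1]
}}

```text
clock: 7.58
position: [0.4931, 0.0406, 0.1716]
ee_rot: [-0.0, -0.06, 0.998, -0.0]
contact_force: [0.3, -1.0, 0.8]
width: -0.0
gripper_force: 0.4
```

```bash
python3 mpc.py .345 .25 5
```

```text
t 7.58 r 0.3382 sd 0.034 mark 0.353 phi_cmd 0.547 meas 0.546 | est r 0.3356 v 0.041 G 0.737 res [ 0.1 -0.4  0.5 -0.1] Fz 0.8
plan phi [0.526 0.515 0.512 0.512 0.512] r [0.34  0.342 0.343 0.343 0.343] v [0.03 0.01 0.   0.   0.  ]
[[-0.0, -0.001, -0.009], [0.0, -0.0, -0.005], [0.0, -0.0, -0.001], [0.0, 0.0, 0.0], [0.0, 0.0, 0.0]]
```

Call:
{"api": "apply_moves", "payload": {
  "xyz": [
    [0, -0.001, -0.009],
    [0, 0, -0.005],
    [0, 0, -0.001],
    [0, 0, 0],
    [0, 0, 0]
  ],
  "rot": [
    [0, 0, 0],
    [0, 0, 0],
    [0, 0, 0],
    [0, 0, 0],
    [0, 0, 0]
  ],
  "hand": [-1, -1, -1, -1, -1]
}}

```text
clock: 8.25
position: [0.4936, 0.0406, 0.1761]
ee_rot: [0.0, -0.06, 0.998, 0.0]
contact_force: [0.9, -0.1, 0.4]
width: 0.0002
gripper_force: 0.3
```

```bash
python3 mpc.py .345 .25 5
```

```text
t 8.25 r 0.3387 sd 0.031 mark 0.353 phi_cmd 0.512 meas 0.514 | est r 0.3351 v -0.010 G 0.738 res [ 0.1  0.4 -0.6  0.2] Fz 0.4
plan phi [0.53  0.535 0.53  0.523 0.517] r [0.334 0.336 0.339 0.341 0.343] v [0.   0.02 0.02 0.02 0.01]
[[0.0, -0.0, 0.008], [0.0, 0.0, 0.002], [0.0, -0.0, -0.002], [0.0, -0.0, -0.003], [0.0, -0.0, -0.003]]
```

Call:
{"api": "apply_moves", "payload": {
  "xyz": [
    [0, 0, 0.008],
    [0, 0, 0.002],
    [0, 0, -0.002],
    [0, 0, -0.003],
    [0, 0, -0.003]
  ],
  "rot": [
    [0, 0, 0],
    [0, 0, 0],
    [0, 0, 0],
    [0, 0, 0],
    [0, 0, 0]
  ],
  "hand": [-1, -1, -1, -1, -1]
}}

```text
clock: 8.93
position: [0.4934, 0.0404, 0.1756]
ee_rot: [-0.0, -0.06, 0.998, -0.0]
contact_force: [-0.0, -0.5, 0.8]
width: 0.0002
gripper_force: 0.3
```

```bash
python3 mpc.py .345 .25 6
```

```text
t 8.93 r 0.3448 sd 0.033 mark 0.352 phi_cmd 0.517 meas 0.517 | est r 0.3409 v 0.004 G 0.740 res [-0.1  0.1 -0. ] Fz 0.8
plan phi [0.518 0.518 0.516 0.514 0.513 0.512] r [0.341 0.342 0.343 0.344 0.344 0.344] v [0.01 0.01 0.01 0.   0.   0.  ]
[[-0.0, -0.0, 0.001], [0.0, 0.0, -0.0], [0.0, -0.0, -0.001], [0.0, 0.0, -0.001], [0.0, -0.0, -0.001], [0.0, -0.0, -0.0]]
```

Call:
{"api": "apply_moves", "payload": {
  "xyz": [
    [0, 0, 0.001],
    [0, 0, 0],
    [0, 0, -0.001],
    [0, 0, -0.001],
    [0, 0, -0.001],
    [0, 0, 0]
  ],
  "rot": [
    [0, 0, 0],
    [0, 0, 0],
    [0, 0, 0],
    [0, 0, 0],
    [0, 0, 0],
    [0, 0, 0]
  ],
  "hand": [-1, -1, -1, -1, -1, -1]
}}

```text
clock: 9.72
position: [0.4935, 0.0405, 0.1761]
ee_rot: [0.0, -0.06, 0.998, -0.0]
contact_force: [-0.5, -1.1, 0.8]
width: 0.0001
gripper_force: 0.3
```

```bash
python3 mpc.py .345 .25 6
```

```text
t 9.72 r 0.3407 sd 0.034 mark 0.352 phi_cmd 0.512 meas 0.513 | est r 0.3363 v -0.014 G 0.744 res [ 0.1 -0.2  0. ] Fz 0.8
plan phi [0.531 0.537 0.533 0.526 0.519 0.516] r [0.335 0.337 0.339 0.341 0.343 0.344] v [0.   0.02 0.02 0.02 0.01 0.  ]
[[0.0, 0.0, 0.009], [0.0, 0.0, 0.003], [0.0, -0.0, -0.002], [0.0, -0.0, -0.003], [0.0, -0.0, -0.003], [0.0, -0.0, -0.002]]
```

Call:
{"api": "apply_moves", "payload": {
  "xyz": [
    [0, 0, 0.009],
    [0, 0, 0.003],
    [0, 0, -0.002],
    [0, 0, -0.003],
    [0, 0, -0.003],
    [0, 0, -0.002]
  ],
  "rot": [
    [0, 0, 0],
    [0, 0, 0],
    [0, 0, 0],
    [0, 0, 0],
    [0, 0, 0],
    [0, 0, 0]
  ],
  "hand": [-1, -1, -1, -1, -1, -1]
}}

```text
clock: 10.52
position: [0.4935, 0.0404, 0.1756]
ee_rot: [0.0, -0.06, 0.998, -0.0]
contact_force: [-0.5, -0.7, 0.1]
width: 0.0003
gripper_force: 0.3
```

```bash
python3 mpc.py .345 .25 6
```

```text
t 10.53 r 0.3575 sd 0.034 mark 0.353 phi_cmd 0.516 meas 0.517 | est r 0.3542 v 0.022 G 0.739 res [-0.2  0.3 -0.1] Fz 0.1
plan phi [0.49  0.482 0.487 0.495 0.503 0.507] r [0.356 0.355 0.352 0.349 0.347 0.346] v [ 0.   -0.02 -0.02 -0.02 -0.01 -0.  ]
[[0.0, -0.002, -0.012], [0.0, -0.0, -0.004], [0.0, 0.0, 0.002], [0.0, 0.0, 0.004], [0.0, 0.0, 0.003], [0.0, 0.0, 0.002]]
```

Call:
{"api": "apply_moves", "payload": {
  "xyz": [
    [0, -0.002, -0.012],
    [0, 0, -0.004],
    [0, 0, 0.002],
    [0, 0, 0.004],
    [0, 0, 0.003],
    [0, 0, 0.002]
  ],
  "rot": [
    [0, 0, 0],
    [0, 0, 0],
    [0, 0, 0],
    [0, 0, 0],
    [0, 0, 0],
    [0, 0, 0]
  ],
  "hand": [-1, -1, -1, -1, -1, -1]
}}

```text
clock: 11.32
position: [0.4935, 0.0401, 0.1769]
ee_rot: [-0.0, -0.06, 0.998, 0.0]
contact_force: [-0.6, 0.9, -0.3]
width: -0.0001
gripper_force: 0.4
```

```bash
python3 mpc.py .345 .25 6
```

```text
t 11.32 r 0.3225 sd 0.034 mark 0.353 phi_cmd 0.507 meas 0.508 | est r 0.3166 v -0.058 G 0.753 res [ 0.4 -0.7  0.2] Fz -0.3
plan phi [0.58  0.602 0.588 0.563 0.541 0.528] r [0.312 0.316 0.325 0.333 0.338 0.341] v [-0.    0.06  0.07  0.06  0.03  0.01]
[[0.0, 0.002, 0.034], [0.0, 0.0, 0.011], [0.0, -0.0, -0.006], [0.0, -0.0, -0.012], [0.0, -0.001, -0.01], [0.0, -0.0, -0.006]]
```

Call:
{"api": "apply_moves", "payload": {
  "xyz": [
    [0, 0.002, 0.034],
    [0, 0, 0.011],
    [0, 0, -0.006],
    [0, 0, -0.012]
  ],
  "rot": [
    [0, 0, 0],
    [0, 0, 0],
    [0, 0, 0],
    [0, 0, 0]
  ],
  "hand": [-1, -1, -1, -1]
}}

```text
clock: 11.88
position: [0.4932, 0.0403, 0.1689]
ee_rot: [-0.0, -0.06, 0.998, -0.0]
contact_force: [-0.3, -0.2, 0.5]
width: -0.0
gripper_force: 0.4
```

```bash
python3 -c "
import json;l=json.load(open('log.json'));l['phi']=l['phi'][:-2];l['cmd']=l['phi'][-1][1];l['G']=.743;json.dump(l,open('log.json','w'))"
python3 mpc.py .345 .25 4
```

```text
t 11.88 r 0.3632 sd 0.034 mark 0.352 phi_cmd 0.563 meas 0.565 | est r 0.3623 v 0.104 G 0.735 res [-0.7  1.1 -0.4] Fz 0.5
plan phi [0.467 0.432 0.442 0.467] r [0.372 0.37  0.362 0.355] v [ 0.03 -0.05 -0.07 -0.05]
[[-0.0, -0.004, -0.045], [0.0, -0.003, -0.016], [0.0, 0.001, 0.004], [0.0, 0.002, 0.012]]
```

```bash
cat > fit.py <<'E'
import json,numpy as np
from scipy.optimize import least_squares
lg=json.load(open('log.json'));ph=np.array(lg['phi']).T;rr=np.array(lg['r'])
rr=rr[2:] ; seg=[rr[i:i+4] for i in range(0,len(rr)-3,2)]
def sim(r,v,G,K,P,D,T):
    out=[r];t=T[0]
    for e in T[1:]:
        n=int(np.ceil((e-t)/.005));h=(e-t)/n
        for _ in range(n):
            p=np.interp(t,*ph);v+=h*(-G*np.sin(.56-r)+P+K*(p-r)-D*v)/.012;r+=h*v;t+=h
        out.append(r)
    return np.array(out)
def res(x):
    G,K,P,D,off=x[:5];f=[(G-.75)/.1,(K-.35)/.07,(P-.1)/.02,(D-.24)/.02,(off-.004)/.003]
    for i,s in enumerate(seg):
        r,v=x[5+2*i:7+2*i];f+=list((sim(r,v,G,K,P,D,s[:,0])+off-s[:,1])/.004)+[v/.3]
    return np.array(f)
x0=[.74,.35,.1,.24,.004]
for s in seg: x0+=[s[0,1]-.004,(s[1,1]-s[0,1])/(s[1,0]-s[0,0])]
f=least_squares(res,x0,diff_step=1e-4,max_nfev=60);print(f.cost,f.x[:5].round(4));print(f.fun[5:].round(1))
E
time timeout 200 python3 fit.py
```

```text
4.472441194232138 [0.7192 0.3538 0.0936 0.2497 0.0041]
[ 0.2  0.5 -0.9  0.3  1.   0.1 -1.2 -0.1  0.4  0.2  0.1  1.1 -0.3 -0.1
  0.3  0.   0.6 -0.1 -0.1  0.1  0.   0.5 -1.5  0.5  0. ]
real	0m4.228s
user	0m4.706s
sys	0m0.162s
```

```bash
sed -i 's/^K,P,J,D,OFF=.*/K,P,J,D,OFF=.354,.0936,.012,.25,.004/; s/lg.get(.G.,.73)/.719/g; s#/.03,x\[1\]/.15#/.004,x[1]/.15#' mpc.py
python3 -c "
import json;l=json.load(open('log.json'));l['phi']=l['phi'][:-4];l['cmd']=l['phi'][-1][1];json.dump(l,open('log.json','w'))"
python3 mpc.py .345 .25 4
```

```text
t 11.93 r 0.3684 sd 0.033 mark 0.353 phi_cmd 0.563 meas 0.560 | est r 0.3669 v 0.096 G 0.718 res [-0.3  1.7 -0.3 -0.4] Fz 1.2
plan phi [0.467 0.432 0.442 0.468] r [0.375 0.373 0.364 0.356] v [ 0.02 -0.05 -0.07 -0.06]
[[0.0, -0.004, -0.044], [0.0, -0.003, -0.016], [0.0, 0.001, 0.005], [0.0, 0.002, 0.012]]
```

Call:
{"api": "apply_moves", "payload": {
  "xyz": [
    [0, -0.004, -0.044],
    [0, -0.003, -0.016],
    [0, 0.001, 0.005],
    [0, 0.002, 0.012]
  ],
  "rot": [
    [0, 0, 0],
    [0, 0, 0],
    [0, 0, 0],
    [0, 0, 0]
  ],
  "hand": [-1, -1, -1, -1]
}}

```text
clock: 12.48
position: [0.4939, 0.0395, 0.1818]
ee_rot: [0.0, -0.06, 0.998, 0.0]
contact_force: [-0.1, -0.9, 1.6]
width: 0.0001
gripper_force: 0.3
```

```bash
python3 mpc.py .345 .25 4
```

```text
t 12.47 r 0.3534 sd 0.038 mark 0.352 phi_cmd 0.468 meas 0.473 | est r 0.3488 v -0.060 G 0.719 res [ 0.6 -0.6 -0.7  0.5] Fz 1.6
plan phi [0.508 0.526 0.527 0.521] r [0.343 0.341 0.343 0.344] v [-0.03  0.    0.01  0.01]
[[0.0, 0.002, 0.018], [0.0, 0.001, 0.008], [0.0, 0.0, 0.0], [0.0, -0.0, -0.003]]
```

Call:
{"api": "apply_moves", "payload": {
  "xyz": [
    [0, 0.002, 0.018],
    [0, 0.001, 0.008],
    [0, 0, 0],
    [0, 0, -0.003]
  ],
  "rot": [
    [0, 0, 0],
    [0, 0, 0],
    [0, 0, 0],
    [0, 0, 0]
  ],
  "hand": [-1, -1, -1, -1]
}}

```text
clock: 13.02
position: [0.4932, 0.0402, 0.1748]
ee_rot: [-0.0, -0.06, 0.998, -0.0]
contact_force: [-1.3, -0.6, -0.1]
width: 0.0001
gripper_force: 0.4
```

```bash
python3 mpc.py .345 .25 4
```

```text
t 13.03 r 0.3520 sd 0.038 mark 0.353 phi_cmd 0.521 meas 0.523 | est r 0.3480 v 0.015 G 0.719 res [-0.5 -0.7  0.7 -0.2] Fz -0.1
plan phi [0.508 0.502 0.504 0.508] r [0.349 0.349 0.348 0.347] v [ 0.   -0.01 -0.01 -0.01]
[[-0.0, -0.001, -0.007], [0.0, -0.0, -0.002], [0.0, 0.0, 0.001], [0.0, 0.0, 0.002]]
```

Call:
{"api": "apply_moves", "payload": {
  "xyz": [
    [0, -0.001, -0.007],
    [0, 0, -0.002],
    [0, 0, 0.001],
    [0, 0, 0.002]
  ],
  "rot": [
    [0, 0, 0],
    [0, 0, 0],
    [0, 0, 0],
    [0, 0, 0]
  ],
  "hand": [-1, -1, -1, -1]
}}

```text
clock: 13.58
position: [0.4937, 0.04, 0.1767]
ee_rot: [0.0, -0.06, 0.998, 0.0]
contact_force: [0.2, -0.7, 1.0]
width: 0.0001
gripper_force: 0.4
```

```bash
python3 mpc.py 0.0 .2 4
```

```text
t 13.57 r 0.3483 sd 0.034 mark 0.353 phi_cmd 0.508 meas 0.509 | est r 0.3440 v -0.010 G 0.719 res [-0.5  0.7 -0.4  0.1] Fz 1.0
plan phi [0.393 0.358 0.384 0.433] r [0.337 0.315 0.283 0.25 ] v [-0.12 -0.23 -0.26 -0.25]
[[0.0, -0.008, -0.053], [0.0, -0.004, -0.016], [0.0, 0.003, 0.012], [0.0, 0.004, 0.023]]
```

Call:
{"api": "apply_moves", "payload": {
  "xyz": [
    [0, -0.008, -0.053],
    [0, -0.004, -0.016],
    [0, 0.003, 0.012],
    [0, 0.004, 0.023]
  ],
  "rot": [
    [0, 0, 0],
    [0, 0, 0],
    [0, 0, 0],
    [0, 0, 0]
  ],
  "hand": [-1, -1, -1, -1]
}}

```text
clock: 14.12
position: [0.4938, 0.0388, 0.1864]
ee_rot: [0.0, -0.06, 0.998, 0.0]
contact_force: [1.0, 0.8, 1.0]
width: -0.0001
gripper_force: 0.5
```

```bash
python3 mpc.py 0.0 .2 4
```

```text
t 14.12 r 0.2452 sd 0.034 mark 0.352 phi_cmd 0.433 meas 0.440 | est r 0.2301 v -0.263 G 0.720 res [ 0.1 -0.6 -0.5  0.4] Fz 1.0
plan phi [0.507 0.552 0.574 0.586] r [0.199 0.173 0.15  0.128] v [-0.23 -0.19 -0.18 -0.18]
[[0.0, 0.004, 0.033], [0.0, 0.001, 0.021], [0.0, 0.0, 0.01], [0.0, 0.0, 0.006]]
```

Call:
{"api": "apply_moves", "payload": {
  "xyz": [
    [0, 0.004, 0.033],
    [0, 0.001, 0.021],
    [0, 0, 0.01],
    [0, 0, 0.006]
  ],
  "rot": [
    [0, 0, 0],
    [0, 0, 0],
    [0, 0, 0],
    [0, 0, 0]
  ],
  "hand": [-1, -1, -1, -1]
}}

```text
clock: 14.68
position: [0.4932, 0.0401, 0.1656]
ee_rot: [-0.0, -0.06, 0.998, 0.0]
contact_force: [-1.3, 1.4, 1.7]
width: 0.0004
gripper_force: 0.8
```

```bash
python3 mpc.py 0.0 .15 4
```

```text
t 14.68 r 0.1397 sd 0.038 mark 0.351 phi_cmd 0.586 meas 0.589 | est r 0.1254 v -0.176 G 0.719 res [-0.2 -0.4  0.9 -0.3] Fz 1.7
plan phi [0.626 0.653 0.668 0.676] r [0.104 0.085 0.067 0.05 ] v [-0.16 -0.14 -0.14 -0.14]
[[-0.0, 0.0, 0.018], [0.0, -0.001, 0.012], [0.0, -0.0, 0.007], [0.0, -0.0, 0.004]]
```

Call:
{"api": "apply_moves", "payload": {
  "xyz": [
    [0, 0, 0.018],
    [0, -0.001, 0.012],
    [0, 0, 0.007],
    [0, 0, 0.004]
  ],
  "rot": [
    [0, 0, 0],
    [0, 0, 0],
    [0, 0, 0],
    [0, 0, 0]
  ],
  "hand": [-1, -1, -1, -1]
}}

```text
clock: 15.22
position: [0.4938, 0.0398, 0.1536]
ee_rot: [0.0, -0.06, 0.998, 0.0]
contact_force: [-0.5, 2.3, 1.2]
width: 0.0004
gripper_force: 0.9
```

```bash
python3 mpc.py 0.0 .15 4
```

```text
t 15.22 r 0.0645 sd 0.040 mark 0.352 phi_cmd 0.676 meas 0.675 | est r 0.0522 v -0.131 G 0.716 res [-0.3  0.9  0.3 -0.4] Fz 1.2
plan phi [0.72  0.752 0.771 0.781] r [0.037 0.026 0.019 0.015] v [-0.11 -0.07 -0.04 -0.03]
[[0.0, -0.002, 0.021], [0.0, -0.002, 0.015], [0.0, -0.001, 0.009], [0.0, -0.001, 0.005]]
```

Call:
{"api": "apply_moves", "payload": {
  "xyz": [
    [0, -0.002, 0.021],
    [0, -0.002, 0.01],
    [0, 0, 0],
    [0, 0, 0],
    [0, 0, 0],
    [0, 0, -0.01],
    [0, 0, -0.01],
    [0, 0, 0]
  ],
  "rot": [
    [0, 0, 0],
    [0, 0, 0],
    [0, 0, 0],
    [0, 0, 0],
    [0, 0, 0],
    [0, 0, 0],
    [0, 0, 0],
    [0, 0, 0]
  ],
  "hand": [-1, -1, -1, -1, -1, -1, -1, -1]
}}

```text
clock: 16.27
position: [0.4937, 0.0385, 0.1506]
ee_rot: [0.0, -0.06, 0.998, 0.0]
contact_force: [-0.5, 1.4, 2.1]
width: 0.0
gripper_force: 1.0
```

```bash
python3 look.py .5 .3 .1 0; python3 look.py
```

```text
t 16.275 phi 0.696 r 0.0023 sd 0.042 w 740 Fz 2.08 mark 0.352
.5 [ 0.0002  0.0044 -0.0911]
.3 [ 0.0002 -0.0141 -0.1825]
.1 [ 2.000e-04 -5.040e-02 -2.683e-01]
0 [ 2.000e-04 -7.480e-02 -3.081e-01]
t 16.325 phi 0.697 r 0.0059 sd 0.042 w 725 Fz 1.22 mark 0.353
```

Tin at rest. I raise the lever slowly along its arc.

Call:
{"api": "apply_moves", "payload": {
  "xyz": [
    [0, 0.003, -0.045],
    [0, 0.001, -0.046],
    [0, -0.008, -0.045],
    [0, -0.01, -0.045],
    [0, -0.016, -0.044],
    [0, -0.02, -0.043],
    [0, -0.012, -0.02],
    [0, -0.012, -0.016]
  ],
  "rot": [
    [0, 0, 0],
    [0, 0, 0],
    [0, 0, 0],
    [0, 0, 0],
    [0, 0, 0],
    [0, 0, 0],
    [0, 0, 0],
    [0, 0, 0]
  ],
  "hand": [-1, -1, -1, -1, -1, -1, -1, -1]
}}

```text
clock: 17.38
position: [0.4965, 0.0164, 0.2418]
ee_rot: [0.0, -0.06, 0.998, 0.0]
contact_force: [0.5, -0.0, 1.1]
width: 0.0002
gripper_force: 0.3
```

Call:
{"api": "apply_moves", "payload": {
  "xyz": [
    [0, 0, -0.05],
    [0, 0, -0.1],
    [0, 0, -0.1],
    [0, 0, 0],
    [0, 0, 0],
    [0, 0, 0]
  ],
  "rot": [
    [0, 0, 0],
    [0, 0, 0],
    [0, 0, 0],
    [0, 0, 0],
    [0, 0, 0],
    [0, 0, 0]
  ],
  "hand": [-1, -1, -1, -1, -1, -1]
}}

```text
clock: 18.12
position: [0.4957, 0.0166, 0.3153]
ee_rot: [-0.001, -0.06, 0.998, 0.0]
contact_force: [-0.2, 0.4, 1.2]
width: -0.0002
gripper_force: 0.0
```

```bash
python3 look.py; python3 - <<'E'
from h import *
a=get_image('scene');A=cv2.resize(a['pixels'][150:270,175:295,::-1],None,fx=4,fy=4,interpolation=cv2.INTER_CUBIC);cv2.imwrite('pics/e.png',A)
E
```

```text
t 18.125 phi -0.971 r 0.0044 sd 0.040 w 694 Fz 1.23 mark 0.353
```

View pics/e.png

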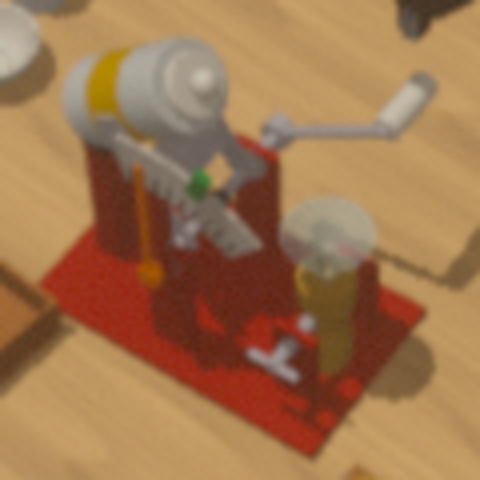

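The tin is back on its rest, the pointer upright, the lever up as at the start, the mark unchanged, and the gripper is clear above (top right).

```bash
python3 -c "
from rig import job;print(job.sign_off())"
```

```text
the job is handed in; nothing more can be done
None
```

By my camera readings the pointer stayed within 15 mm of the green mark for about 7 s; I then let the tin gently back onto its rest, released the lever and handed the job in at about 18 s of the 58 s allowed (the sign-off reported no verdict).

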